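Pack the mixed microgreens order into one carton

ROBOT

A 7-joint arm with a two-finger parallel gripper is mounted at the origin on the work surface. World frame = base frame: x ahead of the robot, y to its left, z up, the work surface at z = 0. Lengths are in mm, angles in rad, forces in N, time in s.
With the tool pointing down it reaches from about 400 to 875 mm from the base axis. Payload 4.4 kg.
Tool frame: the origin (TCP) lies at the very end of the fingers, on their centre line; the grasp point (between the pads) lies 19 mm behind it; z points along the fingers, y is the direction in which the jaws open and shut (so a half turn about z gives the same grasp; the last joint's range is limited). The gripper opens to 85 mm and grips with 20 to 120 N. Pads are 22 mm wide; open, the fingers measure 114 mm over their backs; the gripper's body (76 mm by 85 mm) begins 54 mm behind the grasp point. The pads swing forward as they close: fully open they stand 13 mm farther back than shut.
Start: joints at [-1.334, 0.628, 0.038, 1.517, -0.027, 0.996, -0.02], TCP at [193.802, 620.45, 231.313] pointing down, gripper open.
Joint ranges: [-3.06, 3.06], [-0.37, 2.12], [-1.25, 1.32], [0.18, 2.47], [-1.1, 4.24], [0.23, 1.98], [-2.94, 2.94]. Speed limits (rad/s): [2.57, 2.57, 3.14, 3.14, 3.14, 3.14, 3.14].

INTERFACE

Orientations are given as [roll, pitch, yaw] about the fixed x, y, z axes, in that order (R = Rz(yaw) Ry(pitch) Rx(roll)).
In Python, from cell import ctrl gives the robot as it stands.
- The arm moves only by the shell command python3 -m pendant 'ROWS'. ROWS is JSON, a list of rows, each a list of 7 numbers: the shift along the world's x, y, z in m, then the turn, a rotation vector about the world's x, y, z in rad, then the opening, from -1 (shut) to 1 (fully open). A call has 1 to 8 rows; each row is the pose to reach, as a shift and turn from the pose commanded when the call began; what a row does not reach only later rows make up. A row lasts 1/10 s, in which the tool goes at most 50 mm and 8.59 degrees, less where a joint would pass 70% of its speed; a pose out of reach is approached as far as the arm can. A call with a gripper value outside its range is refused whole. The fingers move at their own pace and stop on an object; the grip force is fixed at half the most. Time passes only in rows, so rows that repeat a pose let the fingers close. It gives the time, the measured TCP pose, the force and the opening at its end, in the units of the state.
- ctrl.read_state(): the state, without advancing time (a new reading comes with each control period).
- ctrl.get_image(name): name is "scene" or "top"; returns the picture (420x560x3 uint8, blue, green, red); there is no depth.
- ctrl.get_calibration(name): a dict with "fx", "fy", "cx", "cy" (pixels), "R" (3x3) and "t" (3): a world point X has camera coordinates R X + t. Camera axes: x right, y down, z forward; pixel columns grow to the right and rows downward; lengths in mm; the calibration is good to about 2 mm. A picture is of the moment at which its call begins. get_calibration takes no time and is no camera call.
- ctrl.finish_job(): hands the job in, once; it reports no verdict.
The state is a dict: "clock": time; "qpos": joint angles; "qd": joint speeds; "tau": joint torques, N m; "eef_pos": TCP position; "tool_rot": TCP orientation; "force": force on the tool from outside, world axes, zero at the start; "torque": the same for the moment, N m; "width": finger opening in mm.
Only numpy, scipy, OpenCV 4.12 (cv2) and the standard library are available. Lean on these libraries where they do the work, as an engineer would, in place of code of your own. Each camera call takes 0.05 s, during which the arm holds its last target. There are 200 camera calls.

TASK

Pack the open-fronted carton so that all three packs fit at once: the orange tub against the back wall and the black tray in front of it, both up against the plywood side board, in line, and the long white box beside them, pressing back the sprung blue plate. Leave all three flat on the bench floor of the carton, square and fully home with nothing sticking out of the mouth; push the tray and the tub gently, keep all packs upright, and leave everything else on the bench alone.

Things in the scene. Friction and masses are not known exactly. Their poses are not given: they have to be found in the camera images.
- carton: Brown card carton fixed to the bench. Origin on the bench, mid-depth; x points to its far side, y out of its open mouth. In mm: walls 45 high, inner faces near x -92, back y -83; mouth y +83, no step: packs slide on the bench. Flaps 60 long flare out 34 deg at the mouth. Far side: stiff plywood side board, 41 high, face set by hand anywhere from x 76 to 84, NOT reported: feel or look for it.
- keeper (a joint): Blue sprung plate inside the carton's near wall, 8 mm thick, 4 to 38 mm above the bench. Value (m): 0 relaxed, face at carton x -66 mm; it yields up to 0.016 (face at x -82), moving from about 2 N, 8 N at full travel. Flat face from carton y -75 to +45 mm, then a lead-in sloping back to the near wall until y +80.
- tray: Black lidded tray, leafy green top, 90 mm (x) by 100 (y), 55 tall, 0.3 kg, upright corners rounded 8. Too wide to grip. Origin: centre of underside. Starts on the bench before the carton's mouth. Its place: against the side board, mouth end, its x along the carton's x, centre at carton x 31 to 39 (as the board is set), y about 27 mm.
- tub: Orange tub, white top with green dot, 90 mm (x) by 60 (y), 50 tall, 0.2 kg, upright corners rounded 8. Origin: centre of underside. Starts loose and askew in the carton, partly in the long box's lane. Its place: against the side board and the back wall, its x along the carton's x, centre at carton x 31 to 39, y about -53 mm.
- long: Long white box, green band, 66 mm (x) by 160 (y), 60 tall, 0.28 kg, upright corners rounded 8. Origin: centre of underside. Starts on the bench at the robot's left. Its place: the lane along the blue plate, its y along the carton's y (either end first), centre near carton x -47 to -39, y -3 mm. It is 6 to 14 mm wider than the lane until it presses the plate back.
- sprayer: Bystander: spray bottle, clear with red cap, 72 mm diameter, 190 mm tall. Origin at the centre of its underside.
- seedjar: Bystander: amber seed jar, 80 mm diameter, 120 mm tall. Origin at the centre of its underside.
- bowl: Bystander: steel bowl, 140 mm diameter, 60 mm tall. Origin at the centre of its underside.
- labels: Bystander: roll of white labels standing on its flat, 90 mm diameter, 50 mm tall. Origin at the centre of its underside.
- trowel: Bystander: hand trowel lying flat, steel blade and wooden handle, 220 mm long, 20 mm high. Origin at the centre of its underside.
- mug: Bystander: blue mug, 80 mm diameter, 95 mm tall. Origin at the centre of its underside.
Things that resemble listed ones, but are neither listed nor needed, are in the scene too. Of the things that look like the tray, the larger one is meant.

How it is judged (in metres and radians):
At the end, for the whole second after the job is handed in: In the carton frame (mm): tray centre x 27..42, y 20..36; tub x 27..42, y -60..-42, in line with the tray within 5; long box x -53..-33, y -8..6 (3 out of the mouth). Plate pressed over 3. All undersides below 6 mm, upright within 0.06 rad, square to the carton within 0.07 rad, at rest (x of tray in the frame of carton between 0.027 and 0.042 m and y of tray in the frame of carton between 0.02 and 0.036 m and height (world z) of each of tray, tub, long below 0.006 m and angle between each of tray, tub, long's own z axis and vertical below 0.06 rad and angle between the x axis of each of tray, tub, long and the x axis of carton, either way round below 0.07 rad and linear speed of each of tray, tub, long below 0.02 m/s and x of tub in the frame of carton between 0.027 and 0.042 m and y of tub in the frame of carton between -0.06 and -0.042 m and x of long in the frame of carton between -0.053 and -0.033 m and y of long in the frame of carton between -0.008 and 0.006 m and x of tray in the frame of tub between -0.005 and 0.005 m and value of joint keeper above 0.003 m); the robot touches nothing.
It fails at once if the tray or the tub is pushed hard (a finger force above 70 N) (contact force between the fingers and tray above 70 N or contact force between the fingers and tub above 70 N).
It fails at once if a pack is tipped by more than 0.5 rad (angle between any of tray, tub, long's own z axis and vertical above 0.5 rad).
It fails at once if a bystander is moved by more than 30 mm (distance of any of sprayer, seedjar, bowl, labels, trowel, mug from where it was at the start of the episode above 0.03 m).
It also fails if it takes over 72 s, if anything falls off the work surface, if the arm or the gripper's body presses on something with over 40 N, if the wrist force passes 120 N, or if a joint passes its speed limit or range.

## Working session

There is one attempt and no reset: what is moved stays moved. The work goes in short steps, Python scripts to look and compute and a shell command to move; the robot and the scene stay as the last step left them, time stands still between calls to the robot, and variables do not carry over. Pictures are saved under pics/ and viewed, about 8 in all and at most 12, crops included, and the job is handed in when it is done.

```bash
mkdir -p pics; ls
python3 - <<'E'
from cell import ctrl
import cv2
s=ctrl.read_state();print(s)
for n in("scene","top"):
    im=ctrl.get_image(n);cv2.imwrite(f"pics/{n}0.png",im)
    print(n,ctrl.get_calibration(n))
E
```

```text
pics
{'clock': 0.0, 'qpos': array([-1.33376991,  0.62932538,  0.0384184 ,  1.51841013, -0.02698708,
        0.99631307, -0.02000255]), 'qd': array([ 3.03335781e-04, -1.76372043e-03,  2.75735896e-04, -8.59069135e-05,
       -9.96149182e-04,  5.15200744e-04,  5.94736332e-04]), 'tau': array([-7.37405189e-04, -5.63406944e+01,  1.22652300e+00, -1.93435371e+01,
        1.11550838e-02,  1.08868699e-02, -7.66978502e-06]), 'eef_pos': array([193.61188821, 619.8122129 , 230.3886558 ]), 'tool_rot': array([-3.13965421e+00,  2.25438496e-05,  2.83878885e+00]), 'force': array([ 0.85426365,  0.76020832, -0.05207631]), 'torque': array([ 0.01149089, -0.0056349 , -0.05548184]), 'width': 85.42645996565557}
scene {'fx': 477.860218603493, 'fy': 477.860218603493, 'cx': 273.74925309408974, 'cy': 204.52982161854885, 'R': array([[ 0.73222598,  0.68099392,  0.00961217],
       [ 0.57147794, -0.60667112, -0.55259671],
       [-0.37048358,  0.41011881, -0.83339335]]), 't': array([-437.56557734, -270.10766556, 1962.4875072 ])}
top {'fx': 427.29162607343926, 'fy': 427.29162607343926, 'cx': 280.6724705335024, 'cy': 213.45037938938162, 'R': array([[ 0.01165231, -0.99991786,  0.00533897],
       [-0.99017044, -0.01228264, -0.13932568],
       [ 0.13937981, -0.00366302, -0.99023222]]), 't': array([   3.92794314,  536.33361628, 1318.37199208])}
```

View pics/top0.png

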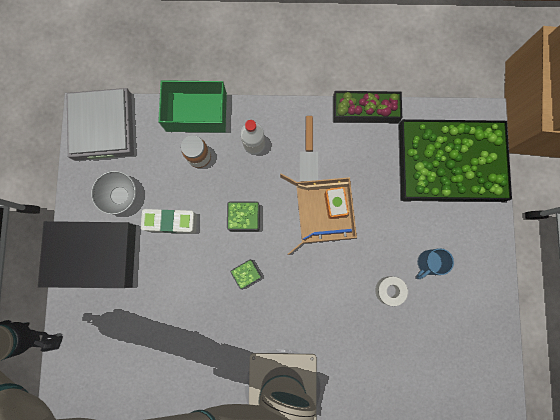

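View pics/scene0.png

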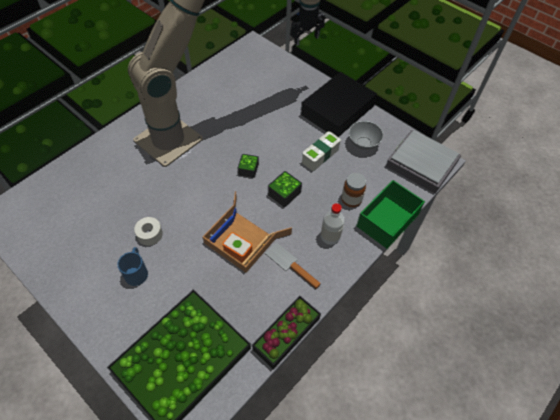

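```bash
cat > h.py <<'E'
import numpy as np,cv2
from cell import ctrl
def cast(n,px,z):
    c=ctrl.get_calibration(n);R=c["R"];t=c["t"];px=np.atleast_2d(np.asarray(px,float))
    d=np.c_[(px[:,0]-c["cx"])/c["fx"],(px[:,1]-c["cy"])/c["fy"],np.ones(len(px))]@R
    C=-R.T@t
    return C+d*((z-C[2])/d[:,2])[:,None]
def proj(n,X):
    c=ctrl.get_calibration(n);p=np.atleast_2d(X)@c["R"].T+c["t"]
    return np.c_[c["fx"]*p[:,0]/p[:,2]+c["cx"],c["fy"]*p[:,1]/p[:,2]+c["cy"]]
def crop(im,x0,y0,x1,y1,k):
    return cv2.resize(im[y0:y1,x0:x1],None,fx=k,fy=k,interpolation=cv2.INTER_CUBIC)
E
python3 - <<'E'
from h import *
im=cv2.imread("pics/top0.png")
a=crop(im,270,165,370,265,6)
hs=cv2.cvtColor(im,cv2.COLOR_BGR2HSV)
b=np.vstack([crop(im,220,190,270,240,4),crop(im,220,250,270,290,4),np.zeros((0,200,3),np.uint8)])
b=cv2.copyMakeBorder(b,0,600-b.shape[0],0,0,cv2.BORDER_CONSTANT)
l=crop(im,135,200,205,240,2)
b[400:480,0:140]=l
cv2.imwrite("pics/c1.png",np.hstack([a,b]))
E
```

```text
(no output)
```

View pics/c1.png

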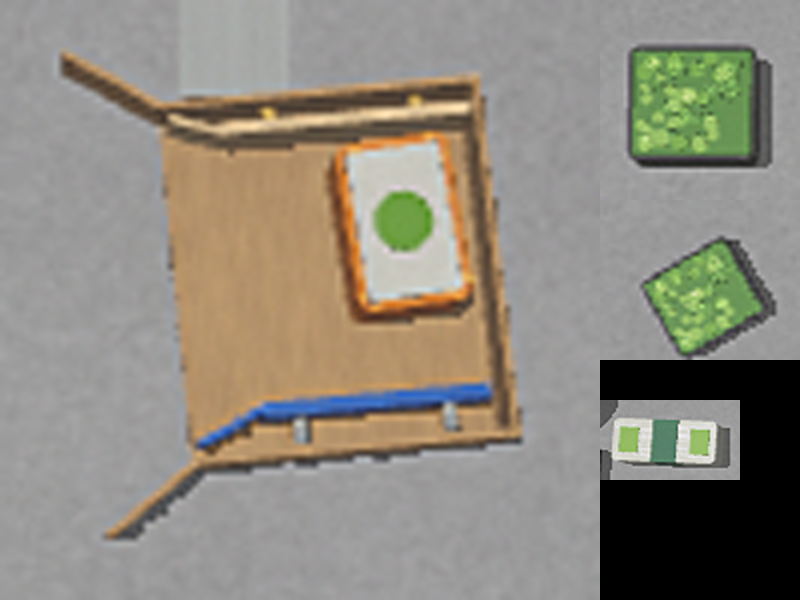

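The top view shows two tray lookalikes: the black-rimmed green-topped one at (243,215), which is larger, and the one at (246,274), which is smaller. I choose (243,215). The tub is at (337,203), the long box at (167,221), and the carton mouth faces left (+world y). Now I'll measure.

```bash
cat > m.py <<'E'
from h import *
im=ctrl.get_image("top"); cv2.imwrite("pics/m.png",im)
hs=cv2.cvtColor(cv2.resize(im,None,fx=4,fy=4,interpolation=cv2.INTER_CUBIC),cv2.COLOR_BGR2HSV)
def mask(lo,hi,box):
    m=cv2.inRange(hs,np.array(lo),np.array(hi));z=np.zeros_like(m);x0,y0,x1,y1=[4*v for v in box];z[y0:y1,x0:x1]=m[y0:y1,x0:x1];return z
def big(m):
    c,_=cv2.findContours(m,cv2.RETR_EXTERNAL,cv2.CHAIN_APPROX_NONE);c=max(c,key=cv2.contourArea);return (c[:,0]+.5)/4-.5
def rect(name,pts,z):
    w=cast("top",pts,z)[:,:2];r=cv2.minAreaRect(w.astype(np.float32))
    print(name,np.round(r[0],1),np.round(r[1],1),round(r[2],1))
    return r
E
python3 - <<'E'
from m import *
p=big(mask((0,120,60),(25,255,255),(320,180,352,225))|mask((0,0,190),(180,60,255),(325,180,352,225)))
rect("tub orange+white",p,50)
rect("tub white",big(mask((0,0,185),(180,60,255),(325,185,350,220))),50)
rect("tub dot",big(mask((40,80,60),(80,255,255),(325,185,350,220))),50)
rect("tray green",big(mask((35,70,0),(85,255,255),(222,192,262,236))),55)
rect("tray dark",big(mask((35,70,0),(85,255,255),(222,192,262,236))|mask((0,0,0),(180,255,75),(222,192,262,236))),55)
rect("long white",big(mask((0,0,200),(180,60,255),(138,204,200,237))|mask((35,70,60),(100,255,255),(138,204,200,237))),60)
rect("blue",big(mask((100,120,60),(130,255,255),(295,220,360,250))),38)
w=big(mask((5,60,60),(25,200,255),(296,175,362,246)))
# blue plate upper edge
m=mask((100,120,60),(130,255,255),(318,220,350,250));P=[]
for u in range(4*318,4*349,2):
    c=np.flatnonzero(m[:,u]);
    if len(c):P.append((u,c[0]-.5))
W=cast("top",(np.array(P)+.5)/4-.5,38)[:,:2];vx,vy,x,y=cv2.fitLine(W.astype(np.float32),cv2.DIST_HUBER,0,.01,.01).ravel();print("plate face",x,y,np.degrees(np.arctan2(vy,vx)))
# mouth floor edge: brown begins
s=cv2.GaussianBlur(hs[:,:,1],(5,5),0).astype(float);P=[]
for v in range(4*190,4*236,2):
    seg=s[v,4*290:4*312];g=np.gradient(seg);k=np.argmax(g);P.append((4*290+k,v))
W=cast("top",(np.array(P)+.5)/4-.5,0)[:,:2];f=cv2.fitLine(W.astype(np.float32),cv2.DIST_HUBER,0,.01,.01).ravel();print("mouth",f[2:],np.degrees(np.arctan2(f[1],f[0])))
# board strip profile & back wall profile
for u in (312,325,340):print("col",u,[(v,*im[v,u]) for v in range(177,192)])
for v in (190,205,225):print("row",v,[(u,*im[v,u]) for u in range(345,358)])
for c in [(478,77),(521,438)]:print(cast("top",[(270+(c[0]+.5)/6-.5,165+(c[1]+.5)/6-.5)],45))
E
```

```text
tub orange+white [ 572.7 -164.2] [98.7 70.2] 9.2
tub white [ 575.3 -166.7] [79.8 49.9] 9.2
tub dot [ 575.6 -166.6] [29.5 30.2] 45.5
tray green [526.8 129.6] [82.9 93.8] 0.7
tray dark [522.6 124.5] [ 91.5 104. ] 0.7
long white [509.9 414.7] [59.3 65.2] 88.5
blue [ 477.6 -135.5] [ 16.3 155.4] 10.2
plate face 484.76498 -155.82753 -83.749306
mouth [552.03217  -47.689465] 6.1206937
col 312 [(177, np.uint8(164), np.uint8(166), np.uint8(165)), (178, np.uint8(168), np.uint8(170), np.uint8(166)), (179, np.uint8(169), np.uint8(170), np.uint8(166)), (180, np.uint8(143), np.uint8(161), np.uint8(177)), (181, np.uint8(89), np.uint8(131), np.uint8(168)), (182, np.uint8(50), np.uint8(61), np.uint8(75)), (183, np.uint8(52), np.uint8(60), np.uint8(75)), (184, np.uint8(59), np.uint8(75), np.uint8(93)), (185, np.uint8(159), np.uint8(202), np.uint8(229)), (186, np.uint8(154), np.uint8(199), np.uint8(227)), (187, np.uint8(60), np.uint8(73), np.uint8(87)), (188, np.uint8(69), np.uint8(84), np.uint8(97)), (189, np.uint8(65), np.uint8(83), np.uint8(102)), (190, np.uint8(112), np.uint8(154), np.uint8(190)), (
[... 3019 characters left out ...]
uint8(108), np.uint8(147), np.uint8(181)), (347, np.uint8(104), np.uint8(143), np.uint8(177)), (348, np.uint8(107), np.uint8(145), np.uint8(177)), (349, np.uint8(108), np.uint8(148), np.uint8(181)), (350, np.uint8(107), np.uint8(152), np.uint8(189)), (351, np.uint8(87), np.uint8(118), np.uint8(149)), (352, np.uint8(63), np.uint8(83), np.uint8(103)), (353, np.uint8(56), np.uint8(71), np.uint8(92)), (354, np.uint8(102), np.uint8(148), np.uint8(189)), (355, np.uint8(132), np.uint8(156), np.uint8(180)), (356, np.uint8(160), np.uint8(160), np.uint8(161)), (357, np.uint8(158), np.uint8(157), np.uint8(158))]
[[ 654.2171782  -207.42066096   45.        ]]
[[ 461.77567681 -227.83015336   45.        ]]
```

```bash
cat >> h.py <<'E'
# carton frame (world): origin, yaw
O=np.array([548.5,-131.5]);Y=0.108
Rc=np.array([[np.cos(Y),-np.sin(Y)],[np.sin(Y),np.cos(Y)]])
def toC(p):return (np.atleast_2d(p)[:,:2]-O)@Rc
def toW(p):return np.atleast_2d(p)@Rc.T+O
def where():
    s=ctrl.read_state();print("t %.1f"%s["clock"],"tcp C",np.round(toC(s["eef_pos"])[0],1),"W",np.round(s["eef_pos"],1),"yawC %.3f"%(s["tool_rot"][2]-Y-np.pi/2),"F",np.round(s["force"],1),"w %.0f"%s["width"])
E
python3 - <<'E'
from m import *
p=big(cv2.morphologyEx(mask((0,0,195),(180,60,255),(138,204,200,237))|mask((35,60,40),(100,255,255),(138,204,200,237)),cv2.MORPH_CLOSE,np.ones((9,9))))
r=rect("long",p,60)
for u in (312,325,340):
    for v in (185.5,186.5,187.5):
        print(u,v,toC(cast("top",[(u,v-.5+(312-u)*.08)],41)))
for n,px in dict(spray=(251,126),jar=(193,146),bowl=(118,195)).items():print(n,cast("top",[px],100 if n!="bowl" else 50))
E
python3 -m pendant '[[0.18,-0.34,0,0,0,-0.54,0.2],[0.18,-0.34,0,0,0,-0.54,0.2],[0.18,-0.34,0,0,0,-0.54,0.2],[0.18,-0.34,0,0,0,-0.54,0.2],[0.18,-0.34,0,0,0,-0.54,0.2],[0.18,-0.34,0,0,0,-0.54,0.2],[0.18,-0.34,0,0,0,-0.54,0.2],[0.18,-0.34,0,0,0,-0.54,0.2]]'
```

```text
long [505.8 364.8] [159.5  71.1] 88.7
312 185.5 [[84.47594418 33.9273328 ]]
312 186.5 [[81.23701332 34.27380534]]
312 187.5 [[78.00023512 34.6200476 ]]
325 185.5 [[83.89263067 -7.83495746]]
325 186.5 [[80.65223685 -7.47441798]]
325 187.5 [[77.41399776 -7.11411824]]
340 185.5 [[ 83.21883432 -56.07535993]]
340 186.5 [[ 79.97675086 -55.69855378]]
340 187.5 [[ 76.73682453 -55.32199833]]
spray [[801.30561372 106.21182814 100.        ]]
jar [[734.61303488 284.02844489 100.        ]]
bowl [[586.93232937 524.55253808  50.        ]]
clock: 1.0
eef_pos: [375.0, 277.0, 231.5]
tool_rot: [-3.141, 0.001, 2.296]
force: [0.8, -0.2, -1.3]
width: 51.3
```

```bash
python3 -m pendant '[[0.18,-0.342,0,0,0,-0.62,0.2],[0.18,-0.342,0,0,0,-0.62,0.2],[0.18,-0.342,0,0,0,-0.62,0.2],[0.18,-0.342,0,0,0,-0.62,0.2],[0.18,-0.342,-0.05,0,0,-0.62,0.2],[0.18,-0.342,-0.05,0,0,-0.62,0.2],[0.18,-0.342,-0.05,0,0,-0.62,0.2],[0.18,-0.342,-0.05,0,0,-0.62,0.2]]'
python3 -m pendant '[[0.022,-0.042,-0.05,0,0,0,0.2],[0.022,-0.042,-0.09,0,0,0,0.2],[0.022,-0.042,-0.1,0,0,0,0.2],[0.022,-0.042,-0.1,0,0,0,0.2]]'; python3 -c "from h import *;where()"
```

```text
clock: 1.8
eef_pos: [554.5, -64.1, 180.6]
tool_rot: [3.142, 0.0, 1.678]
force: [0.1, 0.5, -0.1]
width: 51.0
clock: 2.2
eef_pos: [573.5, -102.7, 79.0]
tool_rot: [-3.136, -0.002, 1.679]
force: [0.4, -0.5, -0.0]
width: 51.2
t 2.2 tcp C [28.  25.9] W [ 573.5 -102.7   79. ] yawC -0.000 F [ 0.4 -0.5 -0. ] w 51
```

```bash
python3 -m pendant '[[0,0,-0.03,0,0,0,0.2],[0,0,-0.06,0,0,0,0.2],[0,0,-0.06,0,0,0,0.2],[0.0008,-0.008,-0.06,0,0,0,0.2],[0.0016,-0.015,-0.06,0,0,0,0.2],[0.0022,-0.02,-0.06,0,0,0,0.2],[0.0027,-0.025,-0.06,0,0,0,0.2],[0.0033,-0.03,-0.06,0,0,0,0.2]]'
python3 -m pendant '[[0.0003,-0.003,0,0,0,0,0.2],[0.0006,-0.006,0,0,0,0,0.2],[0.0008,-0.008,0,0,0,0,0.2],[0.0008,-0.008,0,0,0,0,0.2]]'; python3 -c "from h import *;where()"
```

```text
clock: 3.0
eef_pos: [579.5, -133.3, 22.1]
tool_rot: [3.141, -0.001, 1.679]
force: [-0.4, 2.5, 1.5]
width: 51.5
clock: 3.4
eef_pos: [579.7, -139.8, 21.3]
tool_rot: [-3.141, -0.003, 1.679]
force: [-0.0, 5.8, 4.4]
width: 51.2
t 3.4 tcp C [ 30.1 -11.6] W [ 579.7 -139.8   21.3] yawC 0.000 F [-0.   5.8  4.4] w 51
```

```bash
python3 -m pendant '[[0.0002,-0.002,0,0,0,0,0.2],[0.0003,-0.003,0,0,0,0,0.2],[0.0003,-0.003,0,0,0,0,0.2]]'; python3 -m pendant '[[-0.001,0.012,0,0,0,0,0.2],[-0.001,0.012,0.03,0,0,0,0.2],[-0.001,0.012,0.08,0,0,0,0.2],[-0.03,0.012,0.1,0,0,0,0]]'
python3 - <<'E'
from h import *
where()
E
```

```text
clock: 3.7
eef_pos: [579.7, -139.7, 21.3]
tool_rot: [-3.14, -0.007, 1.68]
force: [-1.1, 9.6, 5.9]
width: 51.7
clock: 4.1
eef_pos: [555.7, -133.9, 124.8]
tool_rot: [3.132, 0.005, 1.68]
force: [0.3, -0.2, -0.0]
width: 42.6
t 4.1 tcp C [ 6.9 -3.2] W [ 555.7 -133.9  124.8] yawC 0.002 F [ 0.3 -0.2 -0. ] w 43
```

```bash
python3 -m pendant '[[-0.0407,-0.0565,0,0,0,0,-1],[-0.0407,-0.0565,0,0,0,0,-1],[-0.0407,-0.0565,0,0,0,0,-1],[-0.0407,-0.0565,0,0,0,0,-1]]'; python3 -c "
from h import *
where()
from m import *
rect('dot',big(mask((40,80,60),(80,255,255),(325,185,350,220))),50)"
```

```text
clock: 4.5
eef_pos: [509.6, -189.4, 121.3]
tool_rot: [3.141, 0.0, 1.678]
force: [0.5, -0.4, -0.1]
width: 0.2
t 4.5 tcp C [-44.9 -53.4] W [ 509.6 -189.4  121.3] yawC -0.001 F [ 0.5 -0.4 -0.1] w 0
dot [ 575.4 -181.7] [29.2 30.7] 59.1
```

```bash
python3 -m pendant '[[0,0,-0.05,0,0,0,-1],[0,0,-0.1,0,0,0,-1],[0,0,-0.1,0,0,0,-1],[0.007,0.0008,-0.1,0,0,0,-1],[0.012,0.0013,-0.1,0,0,0,-1],[0.016,0.0017,-0.1,0,0,0,-1],[0.019,0.002,-0.1,0,0,0,-1],[0.019,0.002,-0.1,0,0,0,-1]]';  python3 -c "from h import *;where()"
```

```text
clock: 5.35
eef_pos: [530.0, -187.1, 22.9]
tool_rot: [3.139, 0.001, 1.679]
force: [0.4, 0.1, 0.2]
width: -0.1
t 5.3 tcp C [-24.4 -53.3] W [ 530.  -187.1   22.9] yawC 0.001 F [0.4 0.1 0.2] w -0
```

```bash
python3 -m pendant '[[0.002,0.0002,0,0,0,0,-1],[0.002,0.0002,0,0,0,0,-1]]';python3 -m pendant '[[0.002,0.0002,0,0,0,0,-1],[0.002,0.0002,0,0,0,0,-1]]';  python3 -c "from h import *;where()"
```

```text
clock: 5.55
eef_pos: [530.5, -187.2, 21.8]
tool_rot: [3.141, 0.0, 1.678]
force: [-1.6, -0.8, 1.1]
width: 0.0
clock: 5.75
eef_pos: [530.5, -187.1, 21.3]
tool_rot: [-3.138, -0.001, 1.678]
force: [-6.2, -0.1, 5.0]
width: -0.2
t 5.8 tcp C [-23.9 -53.4] W [ 530.5 -187.1   21.3] yawC -0.001 F [-6.2 -0.1  5. ] w -0
```

```bash
python3 -m pendant '[[-0.012,-0.0013,0,0,0,0,-1],[-0.012,-0.0013,0.05,0,0,0,-1],[-0.012,-0.0013,0.1,0,0,0,-1],[-0.012,0.04,0.12,0,0,-0.05,0.2],[-0.012,0.09,0.12,0,0,-0.096,0.2],[-0.012,0.139,0.12,0,0,-0.096,0.2],[-0.006,0.188,0.12,0,0,-0.096,0.2],[-0.006,0.237,0.12,0,0,-0.096,0.2]]'
python3 -m pendant '[[0,0.045,0,0,0,0,0.2],[0,0.09,0,0,0,0,0.2],[0,0.135,-0.02,0,0,0,0.2],[0,0.165,-0.06,0,0,0,0.2],[0,0.165,-0.1,0,0,0,0.2],[0,0.165,-0.12,0,0,0,0.2],[0,0.165,-0.12,0,0,0,0.2]]'
python3 - <<'E'
from h import *
where()
from m import *
rect("dot",big(mask((40,80,60),(80,255,255),(325,185,350,220))),50)
rect("tray green",big(mask((35,70,0),(85,255,255),(222,192,262,236))),55)
cv2.imwrite("pics/c2.png",np.hstack([crop(im,200,170,360,250,5)]))
E
```

```text
clock: 6.55
eef_pos: [528.0, 52.7, 141.7]
tool_rot: [3.138, -0.0, 1.583]
force: [0.7, 0.1, -1.1]
width: 51.5
clock: 7.25
eef_pos: [524.7, 215.2, 18.5]
tool_rot: [-3.137, 0.002, 1.583]
force: [0.4, -0.1, -0.0]
width: 51.2
t 7.2 tcp C [ 13.7 347.3] W [524.7 215.2  18.5] yawC -0.095 F [ 0.4 -0.1 -0. ] w 51
dot [ 588.7 -180.9] [30.1 30.8] 61.0
tray green [526.8 129.4] [82.9 95. ] 0.7
```

View pics/c2.png

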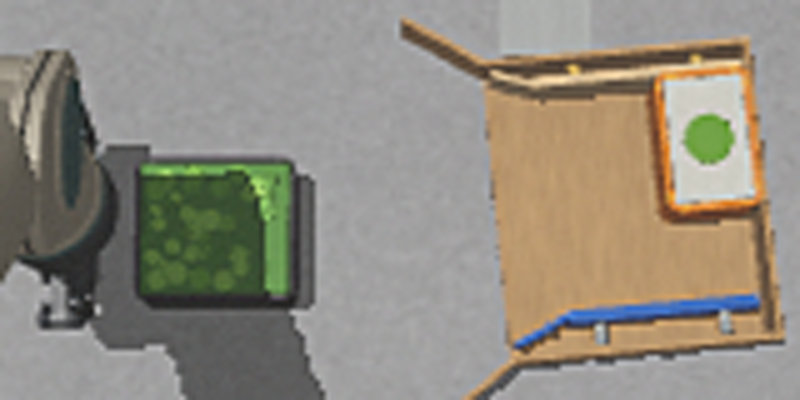

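```bash
python3 -m pendant '[[0.0015,-0.014,0,0,0,0,0.2],[0.003,-0.026,0,0,0,0,0.2],[0.0055,-0.038,0,0,0,0.008,0.2],[0.008,-0.052,0,0,0,0.016,0.2],[0.011,-0.066,0,0,0,0.024,0.2],[0.014,-0.080,0,0,0,0.032,0.2],[0.017,-0.094,0,0,0,0.04,0.2],[0.02,-0.108,0,0,0,0.048,0.2]]'
python3 -m pendant '[[0.003,-0.014,0,0,0,0.008,0.2],[0.0055,-0.028,0,0,0,0.016,0.2],[0.008,-0.042,0,0,0,0.024,0.2],[0.0105,-0.056,0,0,0,0.032,0.2],[0.013,-0.070,0,0,0,0.04,0.2],[0.015,-0.080,0,0,0,0.048,0.2],[0.015,-0.080,0,0,0,0.048,0.2]]'
python3 - <<'E'
from h import *
where()
from m import *
rect("tray green",big(mask((35,70,0),(85,255,255),(222,182,330,236))),55)
E
```

```text
clock: 8.1
eef_pos: [546.6, 106.0, 21.3]
tool_rot: [-3.141, -0.0, 1.631]
force: [-0.3, 2.6, 2.4]
width: 51.2
clock: 8.8
eef_pos: [562.0, 24.0, 21.3]
tool_rot: [3.141, 0.002, 1.676]
force: [-0.6, -0.5, 0.2]
width: 51.4
t 8.8 tcp C [ 30.2 153.2] W [562.   24.   21.3] yawC -0.003 F [-0.6 -0.5  0.2] w 51
tray green [564.1 -39.4] [84.7 91.5] 5.1
```

```bash
python3 -m pendant '[[0.003,-0.01,0,0,0,0.005,0.2],[0.0055,-0.02,0,0,0,0.01,0.2],[0.008,-0.031,0,0,0,0.01,0.2],[0.0105,-0.041,0,0,0,0.01,0.2],[0.0105,-0.041,0,0,0,0.01,0.2]]'
python3 - <<'E'
from h import *
where()
E
python3 -m pendant '[[-0.002,0.02,0,0,0,-0.005,0.2],[-0.004,0.04,0.03,0,0,-0.005,-0.5],[-0.05,0.03,0.08,0,0,-0.005,-1],[-0.07,0.02,0.1,0,0,-0.005,-1]]'
python3 - <<'E'
from h import *
where()
from m import *
rect("tray green",big(mask((35,70,0),(85,255,255),(280,182,330,230))),55)
E
```

```text
clock: 9.35
eef_pos: [572.7, -16.7, 21.5]
tool_rot: [3.141, 0.002, 1.686]
force: [-0.3, -0.0, -0.0]
width: 51.3
t 9.3 tcp C [ 36.4 111.5] W [572.7 -16.7  21.5] yawC 0.007 F [-0.3 -0.  -0. ] w 51
clock: 9.75
eef_pos: [501.7, 7.8, 122.1]
tool_rot: [3.141, -0.0, 1.687]
force: [-0.4, -0.6, -0.4]
width: 8.2
t 9.8 tcp C [-31.6 143.5] W [501.7   7.8 122.1] yawC 0.009 F [-0.4 -0.6 -0.4] w 8
tray green [575.6 -87.2] [84.2 79. ] 6.1
```

```bash
python3 -m pendant '[[0.001,-0.045,0,0,0,-0.008,-1],[0.001,-0.092,0,0,0,-0.008,-1],[0.001,-0.092,-0.05,0,0,-0.008,-1],[0.001,-0.092,-0.1,0,0,-0.008,-1],[0.001,-0.092,-0.1,0,0,-0.008,-1],[0.008,-0.0913,-0.1,0,0,-0.008,-1],[0.014,-0.0906,-0.1,0,0,-0.008,-1],[0.017,-0.0903,-0.1,0,0,-0.008,-1]]'; python3 -c "from h import *;where()"
python3 -m pendant '[[0.002,0.0002,0,0,0,0,-1],[0.002,0.0002,0,0,0,0,-1]]';  python3 -c "from h import *;where()"
```

```text
clock: 10.6
eef_pos: [519.6, -83.6, 24.0]
tool_rot: [3.14, -0.0, 1.677]
force: [-7.8, -2.0, 1.5]
width: 0.2
t 10.6 tcp C [-23.6  50.7] W [519.6 -83.6  24. ] yawC -0.002 F [-7.8 -2.   1.5] w 0
clock: 10.8
eef_pos: [519.5, -83.6, 23.9]
tool_rot: [-3.14, -0.001, 1.676]
force: [-6.9, -1.0, 5.9]
width: 0.0
t 10.8 tcp C [-23.7  50.7] W [519.5 -83.6  23.9] yawC -0.003 F [-6.9 -1.   5.9] w 0
```

```bash
python3 -m pendant '[[-0.012,-0.001,0,0,0,0,-1],[-0.012,-0.001,0.05,0,0,0,-1],[0,0.03,0.09,0,0,0,0],[0.03,0.07,0.1,0,0,0,0.2],[0.048,0.081,0.08,0,0,0,0.2],[0.048,0.081,0.04,0,0,0,0.2],[0.048,0.081,0,0,0,0,0.2],[0.048,0.081,0,0,0,0,0.2]]'
python3 -m pendant '[[0.0009,-0.008,0,0,0,0,0.2],[0.0017,-0.016,0,0,0,0,0.2],[0.0024,-0.022,0,0,0,0,0.2],[0.003,-0.028,0,0,0,0,0.2],[0.0036,-0.033,0,0,0,0,0.2],[0.0039,-0.036,0,0,0,0,0.2],[0.0039,-0.036,0,0,0,0,0.2]]'; python3 -c "from h import *;where()"
python3 -m pendant '[[0.0002,-0.002,0,0,0,0,0.2],[0.0002,-0.002,0,0,0,0,0.2]]'; python3 -c "from h import *;where()"
```

```text
clock: 11.6
eef_pos: [567.2, -1.5, 19.7]
tool_rot: [-3.137, -0.001, 1.677]
force: [-1.6, -0.1, -0.0]
width: 51.1
clock: 12.3
eef_pos: [573.1, -39.8, 21.5]
tool_rot: [3.141, 0.001, 1.675]
force: [0.1, 0.0, 0.7]
width: 51.1
t 12.3 tcp C [34.3 88.5] W [573.1 -39.8  21.5] yawC -0.004 F [0.1 0.  0.7] w 51
clock: 12.5
eef_pos: [572.9, -40.0, 21.2]
tool_rot: [-3.141, -0.001, 1.676]
force: [0.4, 4.1, 2.3]
width: 51.1
t 12.5 tcp C [34.1 88.3] W [572.9 -40.   21.2] yawC -0.003 F [0.4 4.1 2.3] w 51
```

```bash
python3 -m pendant '[[-0.002,0.02,0,0,0,0,0.2],[-0.003,0.03,0.05,0,0,0,0.2],[-0.01,0.07,0.09,0,0,-0.06,1],[-0.02,0.115,0.1,0,0,-0.128,1],[-0.03,0.16,0.1,0,0,-0.128,1],[-0.04,0.205,0.1,0,0,-0.128,1],[-0.05,0.25,0.1,0,0,-0.128,1],[-0.06,0.295,0.1,0,0,-0.128,1]]'
python3 -m pendant '[[-0.0035,0.045,0,0,0,0,1],[-0.0035,0.09,0,0,0,0,1],[-0.0035,0.135,0,0,0,0,1],[-0.0035,0.169,0,0,0,0,1],[-0.0035,0.169,0,0,0,0,1]]'
python3 - <<'E'
from h import *
where()
from m import *
rect("tray",big(mask((35,70,0),(85,255,255),(280,182,340,230))),55)
rect("dot",big(mask((40,80,60),(80,255,255),(330,185,350,220))),50)
cv2.imwrite("pics/c3.png",np.hstack([crop(im,270,165,370,265,4),crop(im,110,170,210,270,4)]))
E
```

```text
clock: 13.3
eef_pos: [512.9, 254.9, 121.2]
tool_rot: [3.141, 0.002, 1.547]
force: [-0.2, 0.4, 0.0]
width: 85.5
clock: 13.8
eef_pos: [507.8, 429.7, 120.2]
tool_rot: [3.141, -0.003, 1.556]
force: [-1.0, 1.2, -0.6]
width: 85.6
t 13.8 tcp C [ 20.  562.3] W [507.8 429.7 120.2] yawC -0.123 F [-1.   1.2 -0.6] w 86
tray [ 578.9 -101.6] [84.1 95. ] 6.2
dot [ 588.8 -180.9] [30.3 30.6] 61.0
```

View pics/c3.png

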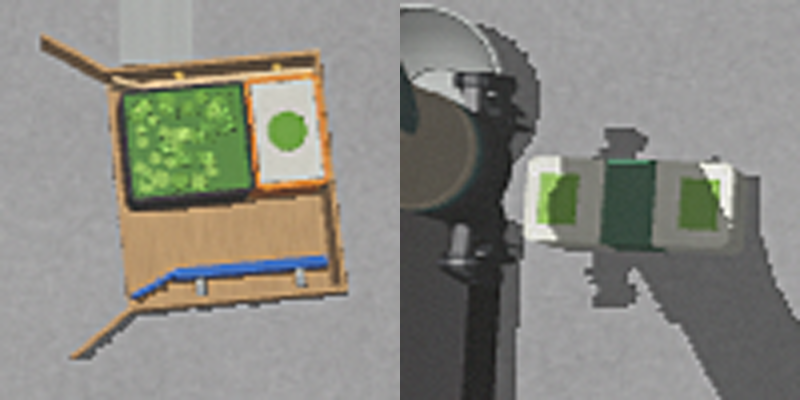

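```bash
python3 -m pendant '[[0,0,-0.04,0,0,0,1],[0,0,-0.08,0,0,0,1],[0,0,-0.103,0,0,0,1],[0,0,-0.103,0,0,0,1],[0,0,-0.103,0,0,0,-1],[0,0,-0.103,0,0,0,-1],[0,0,-0.103,0,0,0,-1],[0,0,-0.103,0,0,0,-1]]'; python3 -c "from h import *;where()"
```

```text
clock: 14.65
eef_pos: [510.9, 423.4, 20.0]
tool_rot: [3.139, -0.001, 1.548]
force: [1.1, -1.4, 3.1]
width: 64.9
t 14.7 tcp C [ 22.5 555.7] W [510.9 423.4  20. ] yawC -0.131 F [ 1.1 -1.4  3.1] w 65
```

```bash
python3 -m pendant '[[-0.002,-0.025,0,0,0,0.01,-1],[-0.006,-0.065,0,0,0,0.03,-1],[-0.01,-0.11,0,0,0,0.05,-1],[-0.015,-0.155,0,0,0,0.07,-1],[-0.02,-0.2,0,0,0,0.09,-1],[-0.024,-0.245,0,0,0,0.11,-1],[-0.028,-0.285,0,0,0,0.131,-1],[-0.0311,-0.317,0,0,0,0.131,-1]]'
python3 -m pendant '[[0,0,0,0,0,0,-1],[0,0,0,0,0,0,-1]]'
python3 - <<'E'
from h import *
where()
from m import *
cv2.imwrite("pics/top5.png",im)
cv2.imwrite("pics/c4.png",np.hstack([crop(im,190,150,370,270,4)]))
E
```

```text
clock: 15.45
eef_pos: [479.8, 106.0, 19.9]
tool_rot: [3.138, -0.002, 1.679]
force: [0.2, 6.1, 6.5]
width: 65.7
clock: 15.65
eef_pos: [479.5, 102.1, 19.9]
tool_rot: [3.14, 0.003, 1.673]
force: [-2.0, -7.7, 7.6]
width: 64.8
t 15.7 tcp C [-43.4 239.6] W [479.5 102.1  19.9] yawC -0.006 F [-2.  -7.7  7.6] w 65
```

View pics/c4.png

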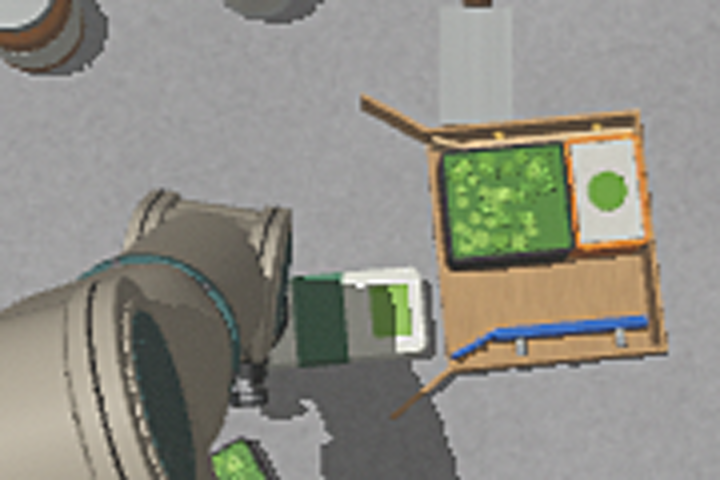

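Run:
```python
from h import *
for c in [(350,275),(415,267),(428,280),(433,335),(298,277)]:
    print(c,toC(cast("top",[(190+(c[0]+.5)/4-.5,150+(c[1]+.5)/4-.5)],60)))
where()
```

```text
(350, 275) [[-14.38717629 155.28544758]]
(415, 267) [[-12.96781924 104.25903035]]
(428, 280) [[-24.09497714  95.20599701]]
(433, 335) [[-67.20907797  95.70288147]]
(298, 277) [[-12.08345756 195.72976446]]
t 15.7 tcp C [-43.2 240.2] W [479.6 102.6  19.9] yawC -0.005 F [-1.2 -8.4 15.2] w 66
```

```bash
python3 -m pendant '[[0.001,-0.006,0.001,0,0,0.003,-1],[0.002,-0.014,0.001,0,0,0.003,-1],[0.003,-0.022,0.001,0,0,0.003,-1],[0.0038,-0.03,0.001,0,0,0.003,-1],[0.0046,-0.038,0.001,0,0,0.003,-1],[0.0055,-0.046,0.001,0,0,0.003,-1],[0.0063,-0.054,0.001,0,0,0.003,-1],[0.0072,-0.062,0.001,0,0,0.003,-1]]'; python3 -c "from h import *;where()"
python3 -m pendant '[[0.0008,-0.008,0,0,0,0,-1],[0.0017,-0.016,0,0,0,0,-1],[0.0026,-0.024,0,0,0,0,-1],[0.0035,-0.032,0,0,0,0,-1],[0.0044,-0.04,0,0,0,0,-1],[0.0053,-0.048,0,0,0,0,-1],[0.0061,-0.056,0,0,0,0,-1],[0.007,-0.064,0,0,0,0,-1]]'; python3 -c "from h import *;where()"
```

```text
clock: 16.5
eef_pos: [485.4, 49.6, 19.9]
tool_rot: [-3.141, -0.007, 1.687]
force: [-3.8, 17.0, 9.9]
width: 65.5
t 16.5 tcp C [-43.3 186.9] W [485.4  49.6  19.9] yawC 0.008 F [-3.8 17.   9.9] w 65
clock: 17.3
eef_pos: [491.9, -13.4, 20.0]
tool_rot: [-3.14, -0.008, 1.687]
force: [-4.0, 17.8, 11.1]
width: 65.6
t 17.3 tcp C [-43.6 123.5] W [491.9 -13.4  20. ] yawC 0.009 F [-4.  17.8 11.1] w 66
```

Run:
```python
from m import *
from h import *
a=cv2.imread("pics/m.png");s=ctrl.get_image("scene")
cv2.imwrite("pics/c5.png",np.hstack([crop(a,250,165,370,265,3),crop(s,190,180,300,280,3)])); where()
```

```text
t 17.4 tcp C [-43.2 121.1] W [492.5 -15.8  19.9] yawC 0.006 F [-3.1 11.3  9.5] w 66
```

View pics/c5.png

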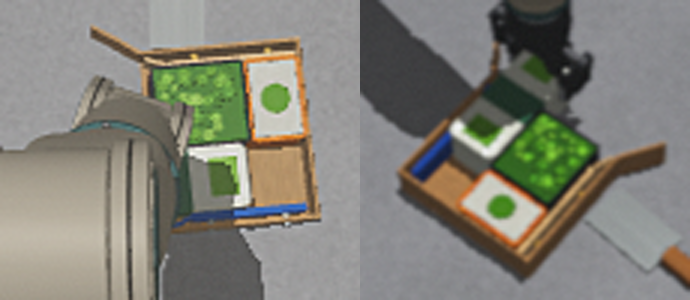

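```bash
python3 -m pendant '[[0,0.004,0,0,0,-0.006,0.76],[0,0.004,0,0,0,-0.006,0.76],[0,0.004,0,0,0,-0.006,0.76],[0,0.004,0.04,0,0,-0.006,0.76],[0,0.004,0.08,0,0,-0.006,0.76],[-0.003,0.03,0.08,0,0,-0.006,-0.5],[-0.005,0.053,0.08,0,0,-0.006,-0.5],[-0.005,0.053,0.05,0,0,-0.006,-0.5]]';
python3 -m pendant '[[0,0,-0.03,0,0,0,-0.5],[0,0,-0.05,0,0,0,-0.5],[0,0,-0.05,0,0,0,-0.5]]'
python3 - <<'E'
from m import *
where()
r=rect("long front white",big(mask((0,0,150),(180,60,255),(305,205,345,235))),60)
cv2.imwrite("pics/m2.png",im)
E
```

```text
clock: 18.2
eef_pos: [490.4, 36.7, 71.6]
tool_rot: [3.134, -0.001, 1.68]
force: [1.0, -0.2, -0.3]
width: 31.6
clock: 18.5
eef_pos: [485.9, 32.4, 17.1]
tool_rot: [-3.137, 0.0, 1.675]
force: [-0.2, -0.4, -0.2]
width: 21.5
t 18.6 tcp C [-43.7 169.6] W [486.8  32.4  18.4] yawC -0.004 F [ 0.5 -0.3  0.1] w 22
long front white [ 503.1 -122.9] [67.8 63.1] 6.3
```

```bash
python3 -m pendant '[[0.0011,-0.01,0,0,0,0,-0.5],[0.0022,-0.02,0,0,0,0,-0.5],[0.003,-0.028,0,0,0,0,-0.5],[0.0039,-0.036,0,0,0,0,-0.5],[0.0048,-0.044,0,0,0,0,-0.5],[0.0056,-0.052,0,0,0,0,-0.5],[0.0064,-0.059,0,0,0,0,-0.5],[0.0071,-0.065,0,0,0,0,-0.5]]'; python3 -c "from h import *;where()"
python3 -m pendant '[[0.0005,-0.005,0,0,0,0,-0.5],[0.001,-0.01,0,0,0,0,-0.5],[0.0014,-0.013,0,0,0,0,-0.5],[0.0014,-0.013,0,0,0,0,-0.5]]'; python3 -c "from h import *;where()"
```

```text
clock: 19.35
eef_pos: [495.0, -29.0, 20.5]
tool_rot: [3.141, -0.004, 1.678]
force: [-1.0, 10.3, 0.6]
width: 21.5
t 19.4 tcp C [-42.2 107.6] W [495.  -29.   20.5] yawC -0.001 F [-1.  10.3  0.6] w 22
clock: 19.75
eef_pos: [496.4, -42.6, 20.5]
tool_rot: [3.141, -0.004, 1.677]
force: [-0.9, 8.4, 1.5]
width: 21.4
t 19.8 tcp C [-42.2  94. ] W [496.4 -42.6  20.5] yawC -0.001 F [-0.9  8.4  1.5] w 21
```

Home stretch: about 6 mm more to go, watching the force.

```bash
python3 -m pendant '[[0.0003,-0.003,0,0,0,0,-0.5],[0.0005,-0.005,0,0,0,0,-0.5],[0.0005,-0.005,0,0,0,0,-0.5]]'; python3 -c "from h import *;where()"
python3 -m pendant '[[0.0002,-0.002,0,0,0,0,-0.5],[0.0003,-0.003,0,0,0,0,-0.5],[0.0003,-0.003,0,0,0,0,-0.5]]'; python3 -c "from h import *;where()"
```

```text
clock: 20.05
eef_pos: [496.9, -47.0, 20.5]
tool_rot: [3.141, -0.004, 1.678]
force: [-0.2, 9.4, 0.3]
width: 21.3
t 20.1 tcp C [-42.2  89.6] W [496.9 -47.   20.5] yawC -0.001 F [-0.2  9.4  0.3] w 21
clock: 20.35
eef_pos: [496.8, -47.0, 20.5]
tool_rot: [-3.141, -0.008, 1.681]
force: [-1.4, 16.0, 3.1]
width: 21.2
t 20.4 tcp C [-42.3  89.6] W [496.8 -47.   20.5] yawC 0.002 F [-1.4 16.   3.1] w 21
```

```bash
python3 -m pendant '[[-0.002,0.02,0,0,0,0,-0.5],[-0.004,0.04,0.03,0,0,0,-0.5],[-0.008,0.08,0.08,0,0,0,-0.5],[-0.012,0.13,0.12,0,0,0,-0.5],[-0.016,0.18,0.13,0,0,0,-0.5],[-0.02,0.23,0.13,0,0,0,-0.5],[-0.024,0.28,0.13,0,0,0,-0.5],[-0.024,0.32,0.13,0,0,0,-0.5]]'
python3 - <<'E'
from m import *
where()
s=ctrl.get_image("scene")
r=[rect("tray",big(mask((35,70,0),(85,255,255),(290,182,329,217))),55),
rect("dot",big(mask((40,80,60),(80,255,255),(331,185,350,220))),50),
rect("long",big(cv2.morphologyEx(mask((0,0,150),(180,60,255),(296,210,352,240))|mask((35,60,40),(100,255,255),(296,215,352,240)),cv2.MORPH_CLOSE,np.ones((9,9)))),60)]
print([toC([q[0]]).round(1) for q in r])
cv2.imwrite("pics/c6.png",np.hstack([crop(im,280,170,364,250,5),crop(s,190,190,280,280,4)[:400] if 0 else cv2.resize(s[190:280,190:290],(380,400),interpolation=cv2.INTER_CUBIC)]))
E
```

```text
clock: 21.15
eef_pos: [474.1, 252.7, 151.2]
tool_rot: [3.138, -0.001, 1.674]
force: [1.2, -0.4, -0.5]
width: 21.3
t 21.2 tcp C [-32.5 401.9] W [472.9 264.5 150.7] yawC 0.008 F [0.5 8.6 0.6] w 21
tray [580.1 -99.2] [84.  89.5] 6.0
dot [ 588.8 -181. ] [29.9 30.7] 63.6
long [ 507.7 -135. ] [ 74.  157.3] 5.7
[array([[34.9, 28.7]]), array([[ 34.7, -53.6]]), array([[-40.9,   0.9]])]
```

View pics/c6.png

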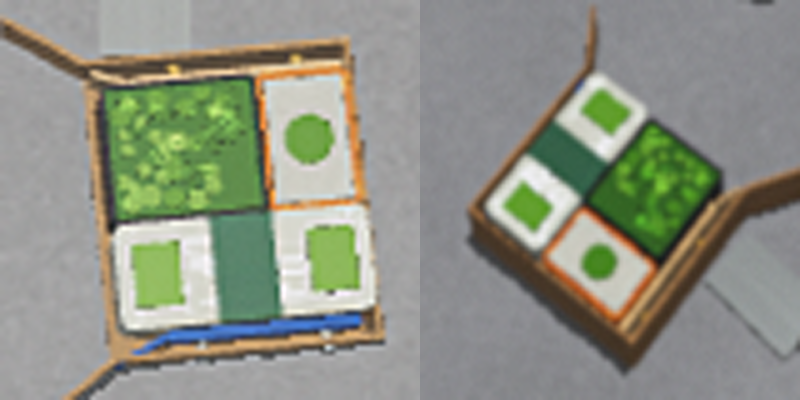

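Run:
```python
from m import *
m=mask((60,60,40),(95,255,140),(315,211,340,240))
r=rect("band",big(m),60);print(toC([r[0]]).round(1))
r=rect("tray",big(cv2.morphologyEx(mask((35,70,0),(85,255,255),(290,182,340,212)),cv2.MORPH_CLOSE,np.ones((3,3)))),55);print(toC([r[0]]).round(1))
m=mask((100,120,60),(130,255,255),(318,225,352,250));P=[]
for u in range(4*320,4*350,2):
    c=np.flatnonzero(m[:,u])
    if len(c):P.append((u,c[-1]+.5))
print("plate back edge x",np.median(toC(cast("top",(np.array(P)+.5)/4-.5,38))[:,0]))
for n,px in dict(plates=[(375,208),(112,222)],).items():
    print(toC(cast("top",[(280+(a+.5)/5-.5,170+(b+.5)/5-.5) for a,b in [(372,262),(113,275)]],60)))
where()
```

```text
band [ 505.3 -139.6] [67.1 37.2] 5.9
[[-43.9  -3.4]]
tray [ 580.5 -101.6] [83.7 94.4] 5.8
[[35.  26.3]]
plate back edge x -85.488431804807
[[-48.58373584 -81.94132719]
 [-41.26227468  79.52613542]]
t 21.3 tcp C [-32.9 392.7] W [473.5 255.4 150.2] yawC 0.004 F [ 0.2 -1.2 -0.7] w 21
```

```bash
python3 -m pendant '[[0,0,0,0,0,0,-0.5],[0,0,0,0,0,0,-0.5]]'; python3 -c "
from cell import ctrl
print(ctrl.finish_job())"
```

```text
clock: 21.5
eef_pos: [474.2, 249.3, 149.7]
tool_rot: [3.141, 0.001, 1.672]
force: [0.8, -0.8, 0.0]
width: 21.5
the job is handed in; nothing more can be done
None
```

All three packs are in the carton and the job was handed in at 21.5 s of the 72 s allowed. I pushed the tub to the back wall and then the side board, and the larger tray in beside it. The long box I gripped, slid into its lane and pushed home by its end face.

| Item | Carton position x, y (mm) | Allowed x | Allowed y |
|---|---|---|---|
| Tray | 35.0, 26.3 | 27 to 42 | 20 to 36 |
| Tub | 34.7, -53.6 | 27 to 42 | -60 to -42 |
| Long box | -43.9, -3.4 | -53 to -33 | -8 to 6 |

- **In line and square:** tray and tub are within 0.3 mm of each other in x. Tray and long box are square to the carton within about 0.01 rad. The tub's final angle was not measured, but it looks square in the picture.
- **Plate:** pressed back about 11 mm, where more than 3 is needed.
- **Forces:** readings at the end of each move call stayed below about 18 N. I did not log peaks between those readings.
- **Checks that disagreed:** whole-outline measurements put the long box at y +0.9 and the tray at y 28.7. They were affected by the visible box side and by the crop edge. I used the long box's green band and a wider crop for the tray instead; all these values are within limits.
- **Not measured:** tilt and underside height were judged only from the two final pictures, where the packs look flat. I saw no contact with the bystanders but did not measure their positions again.

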